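Bring the clinostat wheel's filling stem to the top

TASK

The seedling wheel (clinostat) has to be topped up through its red-capped filling stem: turn it by pushing its bare steel spokes, one after another, until the red stem points straight up, and leave it standing still. Push gently and only on the spokes, with no hard squeezing or shoving: keep off the blue rim, its seedling cups and the stem. Leave the two seedling tubs and the bottle where they stand.

Things in the scene. Friction and masses are not known exactly. Their poses are not given: they have to be found in the camera images.
- stand: Fixed white and grey stand. Origin on the table, straight below the spoke plane's centre. Its x axis runs along the wheel's axle, from the robot's side to the far side (spokes face -x); y is left seen from the robot, z up. Post (40 mm wide) and motor housing (60 mm, at axle height) are 80 mm or more behind the spokes; the base plate is 130 x 170 mm, 16 mm thick.
- wheel: Spoked wheel, 210 mm across, turns either way about its own x axis (level, same as the stand's x). Origin: on the axle in spoke plane, 160 mm up. Its z axis runs along the spoke that leads to the red stem, so it points up when the stem does. Six polished, slippery steel spokes, 8 mm thick, 60 degrees apart (first along +z), straight in plane x = 0 from 18 to 96 mm radius, then slanting back to the rim.
- hub (a point): Centre of the hub's front face (dark steel, radius 18 mm), on the axle, 8 mm nearer the robot than the spoke plane. The bearing is stiff: 0.14 N m to turn, about 2 N on a spoke at 70 mm; the wheel is balanced, stops at once when no longer pushed and stays there. A fingertip can come down from above between two spokes, in front of the rim.
- rim: Blue rim, turns with the wheel (same origin and axes): hoop of 12 mm tube, tube centre at radius 105 mm, 40 mm behind (+x) the spoke plane. On its far side six white seedling cups, 30 mm across, midway between spokes, reaching 66 mm behind the spoke plane, sprouts to about 95 mm. Not to be touched.
- stem: Filling stem with a red cap (16 mm across) standing outward on the rim, 40 mm behind the spoke plane, at the end of one spoke. Origin where it leaves the rim, at radius 109 mm; its z axis points outward along it; the cap's top is 26 mm further (radius 135 mm). Not to be touched.
- tub_a_center (a point): Clear round tub of amber gel with pea seedlings, loose, 82 mm across, 57 mm high (soft green sprouts to about 130 mm); point at the tub's centre, 28 mm up. Must stay put.
- tub_b_center (a point): Second tub, the same as the first; point at its centre. Must stay put.
- bottle_center (a point): Loose white plastic bottle with a blue cap, 52 mm across, 130 mm high; point at its centre, 65 mm up. Must stay put.

How it is judged:
By the outcome, as a careful person would: the job done as asked, in the order asked, and still so for the second after the job is handed in, with the robot touching nothing.
It also fails if it takes over 61 s, if anything falls off the work surface, if the arm or the gripper's body presses on something with over 40 N, if the wrist force passes 120 N, or if a joint passes its speed limit or range.

ROBOT

A 6-joint arm with a two-finger parallel gripper is mounted at the origin on the work surface. World frame = base frame: x ahead of the robot, y to its left, z up, the work surface at z = 0. Lengths are in mm, angles in rad, forces in N, time in s.
With the tool pointing down it reaches from about 350 to 775 mm from the base axis. Payload 7.3 kg.
Tool frame: the origin (TCP) lies at the very end of the fingers, on their centre line; the grasp point (between the pads) lies bot.grip_point_offset behind it (bot.grip_point_offset is the distance from the TCP to the grasp point, in mm); z points along the fingers, y is the line along which they close (so a half turn about z gives the same grasp; the last joint's range is limited). The gripper opens to 92 mm and grips with 3 to 60 N. Pads are 19 mm wide; open, the fingers measure 130 mm over their backs; the gripper's body (75 mm by 190 mm) begins 47 mm behind the grasp point.
Start: joints at [1.157, 0.342, 1.524, -0, 1.275, -0.146], TCP at [138.905, 506.311, 226.741] pointing down, gripper open.
Joint ranges: [-2.53, 2.53], [-0.77, 2.02], [0.04, 2.7], [-1, 4.14], [0.28, 2.66], [-3.11, 3.11]. Speed limits (rad/s): [2.57, 2.57, 3.14, 3.14, 3.14, 3.14].

INTERFACE

Orientations are given as [roll, pitch, yaw] about the fixed x, y, z axes, in that order (R = Rz(yaw) Ry(pitch) Rx(roll)).
In Python, from plant import bot gives the robot as it stands. The module is installed in compiled form; this text tells all that it offers.
- The arm moves only by the tool carry_out, never from a script. Its argument "plan" is a list of rows, each an object of numbers: "tx", "ty", "tz": the shift along the world's x, y, z in mm; "rx", "ry", "rz": the turn, a rotation vector about the world's x, y, z in rad. A call has 1 to 12 rows; each row shifts and turns the commanded pose from where the row before left it; what a row does not reach is not made up. A row lasts 1/10 s, in which the tool goes at most 50 mm and 8.59 degrees, less where a joint would pass 70% of its speed; a pose out of reach is approached as far as the arm can. A call with a gripper value outside its range is refused whole. "gripper" is the closure, from 0 (fully open) to 1 (shut), set as the call begins (left out, the last holds). The fingers move at their own pace and stop on an object; the grip force is fixed at half the most. Time passes only in rows, so rows that do not move let the fingers close. It gives the time, the measured TCP pose, the force, the opening and the grip force at its end, in the units of the state.
- bot.get_obs(): the state, without advancing time (a new reading comes with each control period).
- bot.capture(name): name is "side" or "top" or "wrist"; returns the picture (420x560x3 uint8, red, green, blue); there is no depth.
- bot.camera_model(name): a dict with "camera_matrix" (3x3 intrinsics, pixels), "dist" ([k1, k2, p1, p2, k3] as OpenCV has them; the pictures are not rectified), "R" (3x3) and "t" (3): a world point X has camera coordinates R X + t. Camera axes: x right, y down, z forward; pixel columns grow to the right and rows downward; lengths in mm; the calibration is good to about 2 mm. A picture is of the moment at which its call begins: read the wrist's pose just before it. camera_model takes no time and is no camera call; for the wrist camera it gives the pose at the moment of the call.
- bot.close_job(): hands the job in; it is judged then, once.
The state is a dict: "time": time; "joint_positions": joint angles; "dq": joint speeds; "tau": joint torques, N m; "tool_pos": TCP position; "tcp_rot": TCP orientation; "contact_force": force on the tool from outside, world axes, zero at the start; "moment": the same for the moment, N m; "grip_width": finger opening in mm; "finger_force": force on a finger pad.
Only numpy, scipy, OpenCV 4.12 (cv2) and the standard library are available. Lean on these libraries where they do the work, as an engineer would, in place of code of your own. Each camera call takes 0.05 s, during which the arm holds its last target. There are 200 camera calls.

## Working session

There is one attempt and no reset: what is moved stays moved. The work goes in short steps, Python scripts to look and compute and a tool call to move; the robot and the scene stay as the last step left them, time stands still between calls to the robot, and variables do not carry over. Pictures are saved under pics/ and viewed, at most 10 in all, crops included, and the job is handed in when it is done.

Besides the shell and the picture viewer there is one more tool, called after "Call:" as name(argument=value, ...) on one line, values as JSON. carry_out: Moves the arm, as the interface text tells. Its arguments: {"type":"object","properties":{"plan":{"type":"array"},"gripper":{"type":"number"}},"required":["plan"]}

```bash
mkdir -p pics; python3 - <<'E'
from plant import bot
import cv2
for n in ("side","top"):
    cv2.imwrite(f"pics/{n}0.png",bot.capture(n)[:,:,::-1])
    m=bot.camera_model(n);print(n,m)
o=bot.get_obs();print(o, bot.grip_point_offset)
E
```

```text
side {'camera_matrix': array([[540.96651743,   0.        , 276.83562009],
       [  0.        , 540.96651743, 217.19906596],
       [  0.        ,   0.        ,   1.        ]]), 'dist': array([-0.12085778,  0.        ,  0.        ,  0.        ,  0.        ]), 'R': array([[ 0.80899246, -0.58781062, -0.00314304],
       [-0.45933212, -0.62881535, -0.62737967],
       [ 0.36680404,  0.50898912, -0.77870718]]), 't': array([-399.79756121,  372.19868951, 1141.72164513])}
top {'camera_matrix': array([[429.90953813,   0.        , 284.53501284],
       [  0.        , 429.90953813, 209.06593029],
       [  0.        ,   0.        ,   1.        ]]), 'dist': array([0.01915071, 0.        , 0.        , 0.        , 0.        ]), 'R': array([[ 0.09247492, -0.99571274,  0.00212903],
       [-0.97181137, -0.09072041, -0.21760623],
       [ 0.21686644,  0.01805411, -0.97603432]]), 't': array([  3.60920339, 538.37351944, 990.27082754])}
{'time': 0.1, 'joint_positions': array([ 1.15699109e+00,  3.42608440e-01,  1.52494478e+00, -2.21176680e-05,
        1.27540255e+00, -1.46016582e-01]), 'dq': array([ 1.27819222e-03, -1.72088990e-03, -4.01057268e-03,  7.56764969e-05,
        1.20364945e-03, -5.77834855e-04]), 'tau': array([ 1.97992624e-03, -4.32007241e+01, -2.44697696e+01,  7.17865932e-02,
        5.26142854e-02, -7.31180671e-05]), 'tool_pos': array([138.75532612, 505.94170176, 226.12948777]), 'tcp_rot': array([-3.14024097e+00, -1.77404708e-04,  2.87381033e+00]), 'contact_force': array([-0.39080586,  0.25997105,  0.11853686]), 'moment': array([-0.06966225,  0.0221627 , -0.00638117]), 'finger_force': 0.0, 'grip_width': 91.752881749924} 18.8
```

View pics/side0.png

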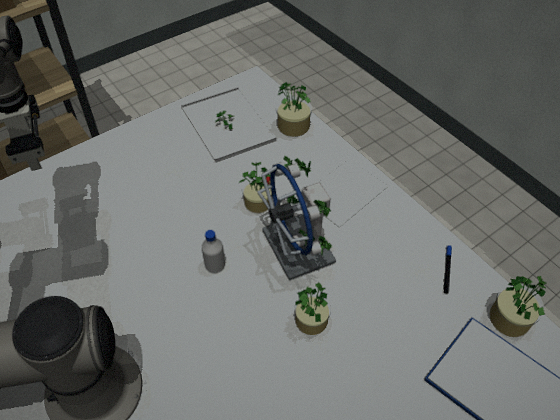

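View pics/top0.png

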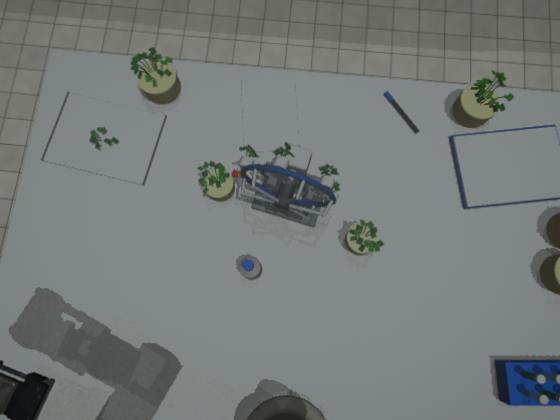

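The side view shows the wheel at about (295,210), with a tub on either side of it at (256,195) and (312,315) and the bottle at (213,250). In the top view the red cap is at (236,174), the rim runs from (243,168) to (333,203), the tubs are at (220,183) and (362,238), and the bottle is at (249,266). I need closer crops.

```bash
python3 - <<'E'
import cv2,numpy as np
s=cv2.imread('pics/side0.png')[140:290,230:350];t=cv2.imread('pics/top0.png')[130:240,190:350]
a=cv2.resize(s,None,fx=3.8,fy=3.8,interpolation=cv2.INTER_CUBIC);b=cv2.resize(t,None,fx=5,fy=5,interpolation=cv2.INTER_CUBIC)
g=lambda i:np.clip(i.astype(float)*1.5,0,255).astype('uint8')
cv2.imwrite('pics/sc.png',g(a));cv2.imwrite('pics/tc.png',g(b))
E
```

```text
(no output)
```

View pics/sc.png

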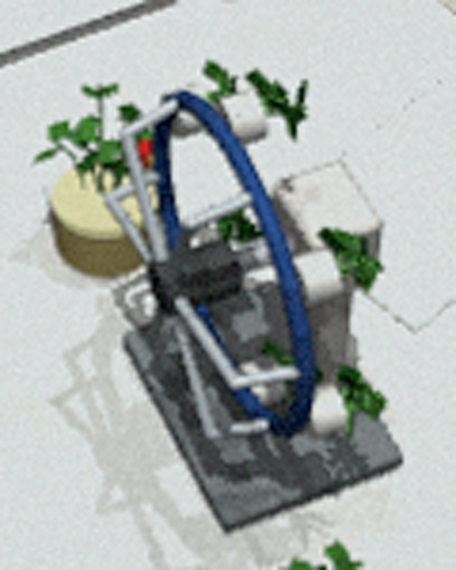

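View pics/tc.png

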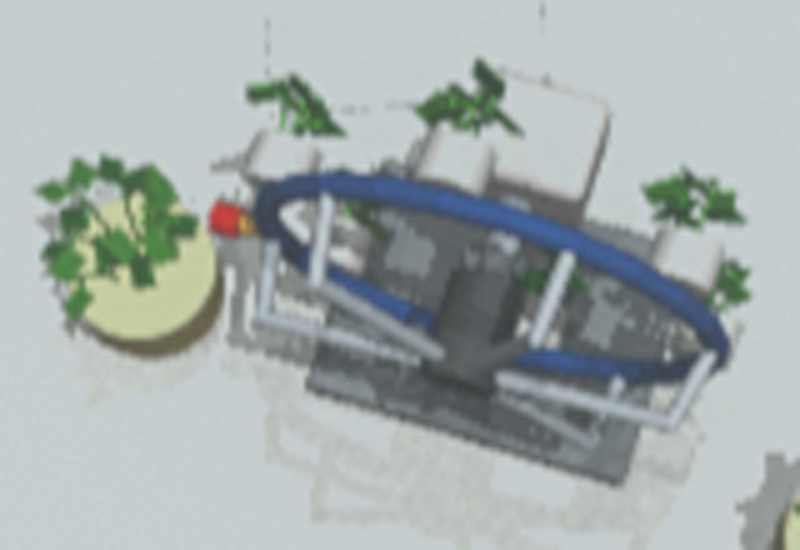

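Crops: the red stem sits on the left (+y) spoke, which has its bend at about (243,194) top and (259,191) side. The neighbouring spoke is up and left, and the opposite ones are up and right. Next step: triangulate these.

```bash
cat > h.py <<'E'
import numpy as np,cv2
from plant import bot
def ray(n,p,m=None):
    m=m or bot.camera_model(n)
    u=cv2.undistortPoints(np.array([[p]],float),m['camera_matrix'],m['dist'])[0,0]
    R=np.array(m['R']);d=R.T@np.array([u[0],u[1],1]);return -R.T@m['t'],d/np.linalg.norm(d)
def plane(n,p,z):
    c,d=ray(n,p);return c+d*(z-c[2])/d[2]
def tri(r1,r2):
    A=np.stack([r1[1],-r2[1]],1);s=np.linalg.lstsq(A,r2[0]-r1[0],rcond=None)[0]
    a=r1[0]+s[0]*r1[1];b=r2[0]+s[1]*r2[1];return (a+b)/2,np.linalg.norm(a-b)
def project(n,X):
    m=bot.camera_model(n);return cv2.projectPoints(np.atleast_2d(X).astype(float),cv2.Rodrigues(m['R'])[0],np.array(m['t'],float),m['camera_matrix'],m['dist'])[0][:,0]
def red(img):
    h=cv2.cvtColor(img,cv2.COLOR_RGB2HSV);m=(((h[...,0]<6)|(h[...,0]>174))&(h[...,1]>150)&(h[...,2]>60)).astype('uint8')
    n,l,s,c=cv2.connectedComponentsWithStats(m);i=1+np.argmax(s[1:,4]);return c[i],s[i]
E
python3 - <<'E'
from h import *
np.set_printoptions(precision=1,suppress=True)
T=lambda x,y:(x/5+190,y/5+130);S=lambda x,y:(x/3.8+230,y/3.8+140)
P={}
for k,t,s in [('A',(318,283),(130,140)),('B',(265,318),(110,195)),('C',(540,343),(185,225)),('D',(672,422),(238,382)),('hub',(462,378),(163,285)),
  ('plateL',(310,380),(125,345)),('plateR',(618,475),(228,520)),('rimB',(262,225),(163,165)),('house',(608,100),(380,218))]:
    P[k],e=tri(ray('top',T(*t)),ray('side',S(*s)));print(k,P[k],round(e,1))
rt=red(cv2.cvtColor(cv2.imread('pics/top0.png'),4));rs=red(cv2.cvtColor(cv2.imread('pics/side0.png'),4))
print('red',rt,rs,tri(ray('top',rt[0]),ray('side',rs[0])))
a=plane('top',T(310,380),16);b=plane('top',T(618,475),16);d=a-b;print(a,b,np.linalg.norm(d),np.degrees(np.arctan2(-d[0],d[1])))
d=P['B']-P['D'];print('BD',np.linalg.norm(d),np.degrees(np.arctan2(-d[0],d[1])),(P['A']+P['B']+P['D'])/3)
for n,q in (('tubA',(220,183)),('tubB',(362,238))):print(n,plane('top',q,50))
print('bottle',plane('top',(249,266),130))
E
```

```text
A [543.1 118.2 222.1] 4.1
B [546.1 147.9 143.6] 4.6
C [517.7  25.  249.9] 0.9
D [508.3 -36.2 175.5] 4.5
hub [522.3  56.4 161.3] 4.0
plateL [550.6 139.8  -6.8] 0.2
plateR [514.4 -23.6   8.4] 3.8
rimB [592.4 155.2 135.2] 5.3
house [646.6   3.7 187.6] 2.2
red (array([234.7, 173.2]), array([233, 171,   5,   5,  20], dtype=int32)) (array([267.7, 178.7]), array([266, 177,   4,   5,  14], dtype=int32)) (array([592.5, 173.8, 137.1]), np.float64(1.0444129801938284))
[545.6 137.6  16. ] [511.1 -22.5  16. ] 163.78820313986242 -12.149051391263582
BD 190.6118071190389 -11.604361585998372 [532.5  76.6 180.4]
tubA [589.2 220.2  50. ]
tubB [ 483.6 -140.1   50. ]
bottle [384.6 118.4 130. ]
```

Call:
carry_out(plan=[{"tz": 30, "rz": 0.057}, {"tx": 30, "ty": -32, "tz": 4, "rx": -0.024, "ry": -0.114}, {"tx": 30, "ty": -32, "rx": -0.024, "ry": -0.114}, {"tx": 30, "ty": -32, "rx": -0.024, "ry": -0.114}, {"tx": 30, "ty": -32, "rx": -0.024, "ry": -0.114}, {"tx": 30, "ty": -32, "rx": -0.024, "ry": -0.114}, {"tx": 30, "ty": -32, "rx": -0.024, "ry": -0.114}, {"tx": 30, "ty": -32}, {"tx": 30, "ty": -32}, {"tx": 30, "ty": -32}, {"tx": 30, "ty": -32}, {"tx": 30, "ty": -32}], gripper=1)

```text
invalid input at $.plan[0]: expected keys tx, ty, tz, rx, ry, rz
```

Call:
carry_out(plan=[{"tx": 0, "ty": 0, "tz": 30, "rx": 0, "ry": 0, "rz": 0.057}, {"tx": 30, "ty": -32, "tz": 4, "rx": -0.024, "ry": -0.114, "rz": 0}, {"tx": 30, "ty": -32, "tz": 0, "rx": -0.024, "ry": -0.114, "rz": 0}, {"tx": 30, "ty": -32, "tz": 0, "rx": -0.024, "ry": -0.114, "rz": 0}, {"tx": 30, "ty": -32, "tz": 0, "rx": -0.024, "ry": -0.114, "rz": 0}, {"tx": 30, "ty": -32, "tz": 0, "rx": -0.024, "ry": -0.114, "rz": 0}, {"tx": 30, "ty": -32, "tz": 0, "rx": -0.024, "ry": -0.114, "rz": 0}, {"tx": 30, "ty": -32, "tz": 0, "rx": 0, "ry": 0, "rz": 0}, {"tx": 30, "ty": -32, "tz": 0, "rx": 0, "ry": 0, "rz": 0}, {"tx": 30, "ty": -32, "tz": 0, "rx": 0, "ry": 0, "rz": 0}, {"tx": 30, "ty": -32, "tz": 0, "rx": 0, "ry": 0, "rz": 0}, {"tx": 30, "ty": -32, "tz": 0, "rx": 0, "ry": 0, "rz": 0}], gripper=1)

```text
time: 1.3
tool_pos: [469.6, 152.8, 260.8]
tcp_rot: [3.139, 0.7, 2.93]
contact_force: [-0.1, 0.7, -0.6]
grip_width: 2.0
finger_force: 0.0
```

```bash
cat >> h.py <<'E'
C=np.array([527.,56,160]);yw=np.radians(-12)
EX=np.array([np.cos(yw),np.sin(yw),0]);EY=np.array([-np.sin(yw),np.cos(yw),0]);EZ=np.array([0,0,1.])
def w(x,y,z):return C+x*EX+y*EY+z*EZ
def loc(p):
    d=np.array(p)-C;return np.array([d@EX,d@EY,d[2]])
def pol(r,deg,x=0):a=np.radians(deg);return w(x,r*np.sin(a),r*np.cos(a))
E
python3 - <<'E'
from h import *
m=bot.capture('wrist').copy()
for r in (30,60,90):
  for k in range(6):
    q=project('wrist',pol(r,100+60*k))[0];cv2.circle(m,(int(q[0]),int(q[1])),3,(255,0,255),-1)
q=project('wrist',w(-8,0,0))[0];cv2.circle(m,(int(q[0]),int(q[1])),3,(0,255,0),-1);print(q)
cv2.imwrite('pics/w1.png',m[:,:,::-1]);print(loc(bot.get_obs()['tool_pos']))
E
```

```text
[169.56329442 188.79597014]
[-71.65391634  78.47043429 101.27873174]
```

View pics/w1.png

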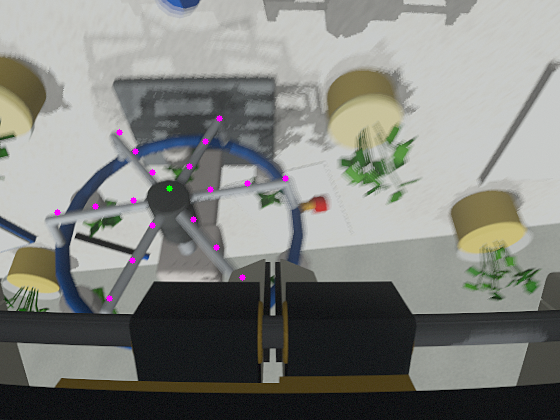

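The wrist view (upside down) shows the projected spoke dots lying on the spokes, the hub at (169,196) and the red cap at (318,204). That confirms the stem is about 100° left of up. I'll now insert the fingertip left of the upper-left spoke.

Call:
carry_out(plan=[{"tx": 2, "ty": 10, "tz": -30, "rx": 0, "ry": 0, "rz": 0}, {"tx": 0, "ty": 0, "tz": -33, "rx": 0, "ry": 0, "rz": 0}, {"tx": 16, "ty": -3.4, "tz": 0, "rx": 0, "ry": 0, "rz": 0}, {"tx": 16, "ty": -3.4, "tz": 0, "rx": 0, "ry": 0, "rz": 0}, {"tx": 16, "ty": -3.4, "tz": 0, "rx": 0, "ry": 0, "rz": 0}, {"tx": 16, "ty": -3.4, "tz": 0, "rx": 0, "ry": 0, "rz": 0}, {"tx": 16, "ty": -3.4, "tz": 0, "rx": 0, "ry": 0, "rz": 0}, {"tx": 0, "ty": 0, "tz": 0, "rx": 0, "ry": 0, "rz": 0}])

```text
time: 2.15
tool_pos: [552.1, 147.0, 198.2]
tcp_rot: [3.138, 0.698, 2.928]
contact_force: [-0.2, 0.1, 0.1]
grip_width: 0.5
finger_force: 0.0
```

Call:
carry_out(plan=[{"tx": 1, "ty": -6.3, "tz": 1, "rx": 0, "ry": 0, "rz": 0}, {"tx": 0.8, "ty": -6.3, "tz": 1, "rx": 0, "ry": 0, "rz": 0}, {"tx": -1.2, "ty": -5.9, "tz": 1.5, "rx": 0, "ry": 0, "rz": 0}, {"tx": -1.2, "ty": -5.9, "tz": 2, "rx": 0, "ry": 0, "rz": 0}, {"tx": -1.2, "ty": -5.9, "tz": 2, "rx": 0, "ry": 0, "rz": 0}, {"tx": -1.2, "ty": -5.9, "tz": 2, "rx": 0, "ry": 0, "rz": 0}, {"tx": -1.2, "ty": -5.9, "tz": 2, "rx": 0, "ry": 0, "rz": 0}, {"tx": -1.2, "ty": -5.9, "tz": 2, "rx": 0, "ry": 0, "rz": 0}, {"tx": -1.2, "ty": -5.9, "tz": 2, "rx": 0, "ry": 0, "rz": 0}])

```text
time: 3.05
tool_pos: [544.2, 92.9, 214.1]
tcp_rot: [3.139, 0.698, 2.93]
contact_force: [-0.6, 2.3, -1.2]
grip_width: 0.6
finger_force: 1.2
```

```bash
cat >> h.py <<'E'
def stem():
    a,b=bot.capture('top'),bot.capture('side')
    r=[]
    for n,i in (('top',a),('side',b)):
        try:r.append((n,*red(i)))
        except ValueError:print(n,'no red')
    for n,c,s in r:
        # ray onto plane x'=40
        o,d=ray(n,c);k=(40-(o-C)@EX)/(d@EX);l=loc(o+k*d);print(n,s[4],'r',round(np.hypot(*l[1:]),1),'deg left of up',round(np.degrees(np.arctan2(l[1],l[2])),1))
    if len(r)==2:
        p,e=tri(ray('top',r[0][1]),ray('side',r[1][1]));l=loc(p);print('tri',l.round(1),round(e,1),np.degrees(np.arctan2(l[1],l[2])).round(1))
    o=bot.get_obs();print('tcp',loc(o['tool_pos']).round(1),'F',o['contact_force'].round(1),o['time'])
E
python3 -c "
from h import *;stem()"
```

```text
top 25 r 129.2 deg left of up 73.1
side 26 r 127.8 deg left of up 68.5
tri [ 40.  122.4  42.9] 2.9 70.7
tcp [ 9.3 39.2 54.2] F [-0.6 -0.4 -0.5] 3.15
```

Call:
carry_out(plan=[{"tx": -1.1, "ty": -5.2, "tz": 2, "rx": 0, "ry": 0, "rz": 0}, {"tx": -1.1, "ty": -5.2, "tz": 2, "rx": 0, "ry": 0, "rz": 0}, {"tx": -1.1, "ty": -5.2, "tz": 2, "rx": 0, "ry": 0, "rz": 0}, {"tx": -1.1, "ty": -5.2, "tz": 0.5, "rx": 0, "ry": 0, "rz": 0}, {"tx": -1.1, "ty": -5.2, "tz": 0.5, "rx": 0, "ry": 0, "rz": 0}, {"tx": -1.1, "ty": -5.2, "tz": 0.5, "rx": 0, "ry": 0, "rz": 0}, {"tx": -1.1, "ty": -5.2, "tz": 0, "rx": 0, "ry": 0, "rz": 0}, {"tx": -1, "ty": -4.7, "tz": -2.5, "rx": 0, "ry": 0, "rz": 0}, {"tx": -1, "ty": -4.7, "tz": -2.5, "rx": 0, "ry": 0, "rz": 0}, {"tx": -1, "ty": -4.7, "tz": -2.5, "rx": 0, "ry": 0, "rz": 0}])

```text
time: 4.15
tool_pos: [533.7, 43.1, 214.7]
tcp_rot: [3.14, 0.696, 2.93]
contact_force: [0.3, 2.3, 0.1]
grip_width: 0.3
finger_force: 1.2
```

```bash
python3 -c "
from h import *;stem()"
```

```text
top 27 r 129.4 deg left of up 33.5
side 35 r 128.7 deg left of up 29.2
tri [ 43.1  72.4 101.7] 2.4 35.4
tcp [  9.  -11.6  54.4] F [-0.3 -0.2 -0. ] 4.25
```

Call:
carry_out(plan=[{"tx": 0.8, "ty": 3.9, "tz": 0, "rx": 0, "ry": 0, "rz": 0}, {"tx": -24.5, "ty": 5.2, "tz": 0, "rx": 0, "ry": 0, "rz": 0}, {"tx": -24.5, "ty": 5.2, "tz": 0, "rx": 0, "ry": 0, "rz": 0}, {"tx": -24.5, "ty": 5.2, "tz": 0, "rx": 0, "ry": 0, "rz": 0}, {"tx": 6, "ty": 28.6, "tz": -3, "rx": 0, "ry": 0, "rz": 0}, {"tx": 6, "ty": 28.6, "tz": -3, "rx": 0, "ry": 0, "rz": 0}, {"tx": 6, "ty": 28.6, "tz": -3, "rx": 0, "ry": 0, "rz": 0}, {"tx": 0, "ty": 0, "tz": 0, "rx": 0, "ry": 0, "rz": 0}, {"tx": 24.5, "ty": -5.2, "tz": 0, "rx": 0, "ry": 0, "rz": 0}, {"tx": 24.5, "ty": -5.2, "tz": 0, "rx": 0, "ry": 0, "rz": 0}, {"tx": 24.5, "ty": -5.2, "tz": 0, "rx": 0, "ry": 0, "rz": 0}, {"tx": 0, "ty": 0, "tz": 0, "rx": 0, "ry": 0, "rz": 0}])

```text
time: 5.45
tool_pos: [554.8, 132.2, 206.2]
tcp_rot: [3.14, 0.698, 2.928]
contact_force: [0.3, -0.3, -0.1]
grip_width: 0.6
finger_force: 0.0
```

```bash
python3 -c "
from h import *;stem()"
```

```text
top 27 r 130.7 deg left of up 32.2
side 35 r 128.7 deg left of up 29.2
tri [ 42.9  70.7 103.6] 1.4 34.3
tcp [ 8.8 80.  45.4] F [-1.   0.2 -0.5] 5.55
```

Call:
carry_out(plan=[{"tx": -1.1, "ty": -5.1, "tz": 1.3, "rx": 0, "ry": 0, "rz": 0}, {"tx": -1.1, "ty": -5.1, "tz": 1.3, "rx": 0, "ry": 0, "rz": 0}, {"tx": -1.1, "ty": -5.1, "tz": 1.3, "rx": 0, "ry": 0, "rz": 0}, {"tx": -1.1, "ty": -5.1, "tz": 1.3, "rx": 0, "ry": 0, "rz": 0}, {"tx": -1.1, "ty": -5.1, "tz": 1.3, "rx": 0, "ry": 0, "rz": 0}, {"tx": -1.1, "ty": -5.1, "tz": 1.3, "rx": 0, "ry": 0, "rz": 0}, {"tx": -1.1, "ty": -5.1, "tz": 1.3, "rx": 0, "ry": 0, "rz": 0}, {"tx": -1.1, "ty": -5.1, "tz": 1.3, "rx": 0, "ry": 0, "rz": 0}, {"tx": -1.1, "ty": -5.1, "tz": 1.3, "rx": 0, "ry": 0, "rz": 0}, {"tx": -1, "ty": -4, "tz": 1, "rx": 0, "ry": 0, "rz": 0}, {"tx": 0, "ty": 0, "tz": 0, "rx": 0, "ry": 0, "rz": 0}])

```text
time: 6.65
tool_pos: [541.6, 82.5, 218.7]
tcp_rot: [3.14, 0.696, 2.929]
contact_force: [0.5, -0.3, 0.2]
grip_width: 0.3
finger_force: 0.0
```

```bash
python3 - <<'E'
from h import *
stem()
# rim: blue mask centroid in the wrist view, spokes too
m=bot.capture('wrist');cv2.imwrite('pics/w2.png',m[:,:,::-1])
a=bot.capture('top')[110:230,190:350];b=bot.capture('side')[140:260,230:350]
f=lambda i,w:cv2.resize(i,(w,430),interpolation=cv2.INTER_CUBIC)
cv2.imwrite('pics/c2.png',np.hstack([f(a,430*160//120)[:,120:480],f(b,430)])[:,:,::-1])
E
```

```text
top 39 r 127.2 deg left of up 4.2
side 46 r 129.4 deg left of up 2.3
tri [ 41.5   9.6 124.1] 1.2 4.4
tcp [ 8.8 29.4 58.7] F [0.  0.  0.1] 6.75
```

View pics/w2.png

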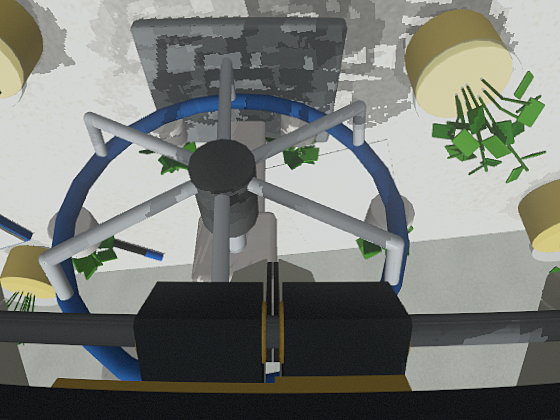

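View pics/c2.png

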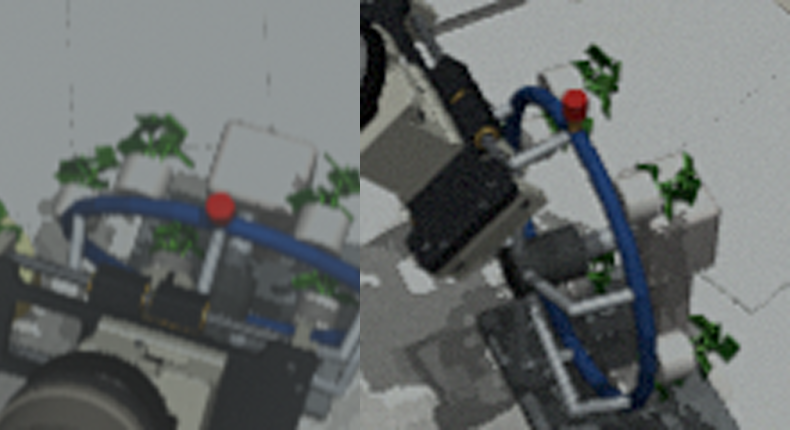

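Wrist view: the spoke bends are at (92,120), (360,106), (42,260) and (397,242), and the bottom spoke end is at (226,65). The bend pairs mirror each other, so the slope of each pair's line gives the residual angle. The stem is nearly up.

```bash
cat > ang.py <<'E'
from h import *
def onp(p,x=0):
    o,d=ray('wrist',p);return loc(o+(x-(o-C)@EX)/(d@EX)*d)
def ang(pts):
    P=[onp(p) for p in pts]
    for i,j in ((0,1),(2,3),(0,3),(1,2)):
        d=P[i]-P[j];print(i,j,round(np.hypot(d[1],d[2]),1),np.degrees(np.arctan2(d[2],d[1])).round(1))
    for p in P:print(p.round(1),np.degrees(np.arctan2(p[1],p[2])).round(1))
E
python3 -c "
from ang import *
ang([(360,106),(92,120),(397,242),(42,260),(226,65)])"
```

```text
0 1 164.0 -3.8
2 3 168.6 -3.3
0 3 193.8 -32.7
1 2 188.7 -153.5
[ -0.   84.2 -52.3] 121.9
[ -0.  -79.4 -41.6] -117.6
[-0.  89.4 42.5] 64.6
[  0.  -78.9  52.3] -56.5
[  0.   -1.1 -93.5] -179.3
```

Call:
carry_out(plan=[{"tx": -0.5, "ty": -2.5, "tz": 0.5, "rx": 0, "ry": 0, "rz": 0}, {"tx": -0.5, "ty": -2.5, "tz": 0, "rx": 0, "ry": 0, "rz": 0}, {"tx": 0, "ty": 0, "tz": 0, "rx": 0, "ry": 0, "rz": 0}, {"tx": 0, "ty": 0, "tz": 0, "rx": 0, "ry": 0, "rz": 0}])

```text
time: 7.3
tool_pos: [540.7, 78.2, 219.2]
tcp_rot: [3.14, 0.697, 2.93]
contact_force: [0.7, 0.3, -0.2]
grip_width: 0.1
finger_force: 0.4
```

```bash
python3 - <<'E'
from ang import *
stem()
m=bot.capture('wrist')[40:300,20:420]
cv2.imwrite('pics/w3.png',cv2.resize(m,None,fx=2,fy=2,interpolation=cv2.INTER_CUBIC)[:,:,::-1])
E
```

```text
top 39 r 126.8 deg left of up 1.3
side 46 r 129.6 deg left of up -0.4
tri [ 41.3   3.1 124.8] 1.3 1.4
tcp [ 8.7 24.6 59.2] F [ 0.3 -0.1  0.2] 7.4
```

View pics/w3.png

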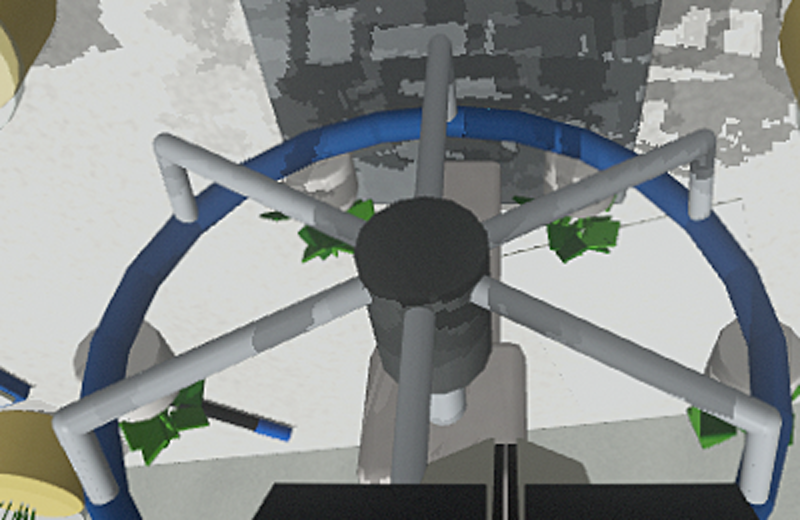

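In the wrist crop, the bends are at (165,145) and (703,140), and at (67,420) and (770,415).

```bash
python3 -c "
from ang import *
ang([(x/2+20,y/2+40) for x,y in ((703,140),(165,145),(770,415),(67,420))])"
```

```text
0 1 165.3 -0.3
2 3 167.5 -0.5
0 3 191.2 -30.0
1 2 191.6 -150.8
[  0.   85.6 -48.2] 119.4
[  0.  -79.6 -47.5] -120.8
[-0.  87.6 46. ] 62.3
[  0.  -79.9  47.5] -59.3
```

Call:
carry_out(plan=[{"tx": 1.6, "ty": 7.8, "tz": 0, "rx": 0, "ry": 0, "rz": 0}, {"tx": -24.5, "ty": 5.2, "tz": 0, "rx": 0, "ry": 0, "rz": 0}, {"tx": -24.5, "ty": 5.2, "tz": 0, "rx": 0, "ry": 0, "rz": 0}, {"tx": -24.5, "ty": 5.2, "tz": 0, "rx": 0, "ry": 0, "rz": 0}, {"tx": -24.5, "ty": 5.2, "tz": 10, "rx": 0, "ry": 0, "rz": 0}, {"tx": -24.5, "ty": 5.2, "tz": 20, "rx": 0, "ry": 0, "rz": 0}, {"tx": 0, "ty": 0, "tz": 0, "rx": 0, "ry": 0, "rz": 0}, {"tx": 0, "ty": 0, "tz": 0, "rx": 0, "ry": 0, "rz": 0}])

```text
time: 8.25
tool_pos: [420.0, 112.4, 249.8]
tcp_rot: [3.139, 0.698, 2.93]
contact_force: [0.0, -0.7, -1.3]
grip_width: 0.6
finger_force: 0.0
```

```bash
python3 - <<'E'
from ang import *
stem()
m=bot.capture('wrist')
q=project('wrist',[pol(96,a) for a in (0,60,120,180,240,300)]);print(q.round(0).tolist())
cv2.imwrite('pics/w4.png',m[:,:,::-1])
E
```

```text
top 36 r 127.8 deg left of up 1.4
side 43 r 129.6 deg left of up -0.1
tri [ 41.2   3.3 125.5] 1.0 1.5
tcp [-116.1   32.5   88.8] F [ 0.3 -0.6 -0.7] 8.35
[[228.0, 352.0], [336.0, 290.0], [327.0, 192.0], [240.0, 153.0], [149.0, 193.0], [128.0, 290.0]]
```

View pics/w4.png

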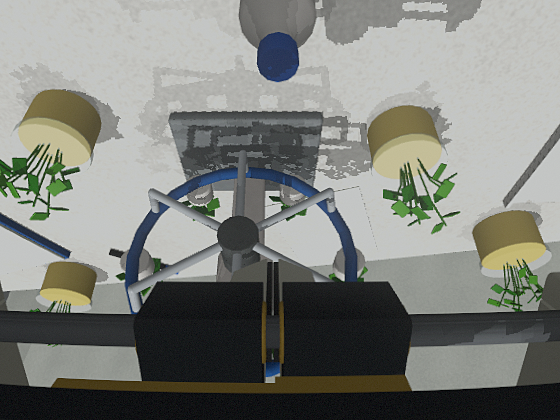

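The final view shows the wheel upright: the lower spoke bends sit symmetrically at (152,195) and (330,194), the bottom spoke end is at (241,155), and the gripper is clear. The tubs and bottle look untouched, and the stem is within about 1° of up.

```bash
python3 -c "
from plant import bot;print(bot.close_job())"
```

```text
the job is handed in; nothing more can be done
None
```

The red filling stem now points straight up to within about 1°, the wheel was standing still with the gripper clear when I handed the job in, and the tubs and bottle were never approached.

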